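# Slide the bottle tray from the lab jack onto the shaker and latch it

## Task

Push the loaded steel tray off the lab jack, across the gap and onto the shaker's platform until its nose is fully home against the end stop, then swing the retaining latch shut behind it. The two bottles make the nose heavy: with your fingertips on the ledge behind the tray's rear wall, bear down lightly while you push so that the nose does not sag into the gap, and ease off once it has landed; slide the tray, do not carry, pinch or force it, and feel that push and press together stay under about 18 N. Do not touch or upset the bottles in it, and leave the other things on the bench where they are.

Things in the scene. Friction and masses are not known exactly. Their poses are not given: they have to be found in the camera images.
- shaker: blue bench shaker. Origin under its centre at bench height; the tray travels along its +y. Aluminium platform 200 x 250, top at z 130, x -100 to 100, y -130 (front edge) to 120. On it: side rails 14 high, inner faces x = +-79 from y -69 on, flared to about +-87 at y -100; end stop 22 high, face at y = 98. Housing below: 270 x 330, top z 105
- latch (a joint): retaining latch, a flat steel bar that swings level about an upright pin (point latch_pin), rad. 0: points outward, clear of the tray's path. 2.44 (its limit): shut, across the platform along the shaker's -x, 7 mm clear behind the tail of a tray that is home. Grows clockwise seen from above. Stiff, about 1.5 N at the post, stays where left
- latch_pin (a point): top of the platform at the latch's pin: shaker x 88, y -116. The bar is 14 wide, 3 to 13 above the platform, and reaches 72 from the pin
- latch_post (a point): centre of the top of the black upright post near the latch's free end, 70 from the pin: 14 diameter, from 13 to 50 above the platform; push the latch by it
- jack: laboratory scissor jack at the shaker's -y side, its knob pointing away. Origin at its bottom centre. Steel top plate 200 (x) x 220 (y), about 130 up; its edge y = 110 faces the platform's front edge across a gap of 75 to 100. The plate leans: it slopes up or down along y by 0 to 2 degrees (not reported), set so that its plane aims 1.5 above the platform's edge
- tray: folded steel tray lying on the jack, 150 (x) x 200 (y), 0.26 kg, a petri dish loose in its rear part. Origin: centre of the flat underside; y points to the nose (y = 100). Floor 3 thick, walls 33 high: nose, both sides, and a rear wall whose back face is y = -60. Behind that the bare floor is a ledge, y -100 to -60. Home: origin at shaker x 0, y -2, z 130
- tray_ledge (a point): middle of the ledge's upper face, 20 behind the rear wall, 20 ahead of the tail edge; the ledge is 150 wide, 40 deep. Weights and friction vary: with the nose hanging over the gap it takes some 2 to 7 N down here to hold it up; once the tail is off the jack, over about 4 N here tips the tail down. Pushing takes about 4 to 10 N
- bottle_a: amber glass bottle with blue cap, 58 diameter, 105 tall, about 0.3 kg, loose in the -x half of the tray's nose compartment. Origin at the centre of its foot, about tray y = 64
- bottle_b: the same bottle in the +x half of the nose compartment. Origin at the centre of its foot
- wash_bottle: bystander: white wash bottle with red cap, 66 diameter, 195 tall, origin at its foot
- flask: bystander: glass conical flask beside the shaker, 80 diameter, 99 tall, origin at its foot
- beaker: bystander: glass beaker beyond the gap, 66 diameter, 75 tall, origin at its foot
- pan: bystander: round aluminium pan, 190 diameter, 28 high, origin at the centre of its foot
- amber: bystander: large amber bottle with green cap, 82 diameter, 165 tall, origin at its foot
- screw_cap: bystander: blue screw cap on the bench in the gap, 40 diameter, 22 high, origin at its foot
- spatula: bystander: spatula with wooden handle, 180 long, lying on the bench, origin under its middle

How it is judged:
By the outcome, as a careful person would: the job done as asked, in the order asked, and still so for the second after the job is handed in, with the robot touching nothing.
It also fails if it takes over 72 s, if anything falls off the work surface, if the arm or the gripper's body presses on something with over 40 N, if the wrist force passes 120 N, or if a joint passes its speed limit or range.

## Robot

A 6-joint arm with a two-finger parallel gripper is mounted at the origin on the work surface. World frame = base frame: x ahead of the robot, y to its left, z up, the work surface at z = 0. Lengths are in mm, angles in degrees, forces in N, time in s.
With the tool pointing down it reaches from about 300 to 850 mm from the base axis. Payload 4.2 kg.
Tool frame: the origin (TCP) lies midway between the tips of the shut fingers; the grasp point (between the pads) lies 19 mm behind it; z points along the fingers, y is the line along which they close (so a half turn about z gives the same grasp; the last joint's range is limited). The gripper opens to 91 mm and grips with 3 to 60 N. Pads are 32 mm wide; open, the fingers measure 118 mm over their backs; the gripper's body (76 mm by 178 mm) begins 60 mm behind the grasp point.
Start: joints at [-77.98, 18.312, 89.639, -0, 72.044, -1.146], TCP at [130.977, -559.9, 213.976] pointing down, gripper open.
Joint ranges: [-177.97, 177.97], [-48.28, 115.42], [12.27, 149.76], [-77.06, 257.06], [2.81, 150.46], [-146.56, 146.56]. Speed limits (degrees/s): [147.25, 147.25, 180, 180, 180, 180].

## Interface

Orientations are given as [roll, pitch, yaw] about the fixed x, y, z axes, in that order (R = Rz(yaw) Ry(pitch) Rx(roll)).
In Python, from workcell import env gives the robot as it stands.
- The arm moves only by the shell command python3 drive.py 'ROWS' [OPENING] [FORCE]. ROWS is 1 to 8 rows, one to a line, with the numbers parted by spaces; each row has 6 numbers: dx, dy, dz in mm, then a rotation vector rx, ry, rz in degrees; each row shifts and turns the commanded pose from where the row before left it, along the tool's axes as they then stand; what a row does not reach is not made up. A row lasts 1/10 s, in which the tool goes at most 50 mm and 8.59 degrees, less where a joint would pass 70% of its speed; a pose out of reach is approached as far as the arm can. OPENING is the finger opening in mm, set as the command begins (- or left out keeps the last). The fingers move at their own pace and stop on an object; FORCE is the grip in N (left out, the last holds). Time passes only in rows, so rows that do not move let the fingers close. It prints the time, the measured TCP pose, the force, the opening and the grip force at its end. Input that does not fit is refused with a message, and nothing moves.
- env.state(): the state, without advancing time (a new reading comes with each control period).
- env.grab_frame(name): name is "side" or "top" or "wrist"; returns the picture (480x640x3 uint8, blue, green, red); there is no depth.
- env.camera_model(name): a dict with "fx", "fy", "cx", "cy" (pixels), "T" (4x4, takes a point from camera to world coordinates). Camera axes: x right, y up, looking along -z (the intrinsics and any distortion apply to the point x, -y, -z); pixel columns grow to the right and rows downward; lengths in mm; the calibration is good to about 2 mm. A picture is of the moment at which its call begins: read the wrist's pose just before it. camera_model takes no time and is no camera call; for the wrist camera it gives the pose at the moment of the call.
- env.job_done(): hands the job in; it is judged then, once.
The state is a dict: "time_s": time; "qpos": joint angles; "qvel": joint speeds; "effort": joint torques, N m; "ee_pos": TCP position; "ee_rot": TCP orientation; "force": force on the tool from outside, world axes, zero at the start; "torque": the same for the moment, N m; "gripper_width": finger opening in mm; "gripper_force": force on a finger pad.
Only numpy, scipy, OpenCV 4.12 (cv2) and the standard library are available. Lean on these libraries where they do the work, as an engineer would, in place of code of your own. Each camera call takes 0.05 s, during which the arm holds its last target. There are 200 camera calls.

## Working session

There is one attempt and no reset: what is moved stays moved. The work goes in short steps, Python scripts to look and compute and a shell command to move; the robot and the scene stay as the last step left them, time stands still between calls to the robot, and variables do not carry over. Pictures are saved under pics/ and viewed, at most 10 in all, crops included, and the job is handed in when it is done.

```bash
ls; mkdir -p pics; python3 - <<'E'
from workcell import env
import cv2
print(env.state())
for n in ("top","side"):
    m=env.camera_model(n); print(n,m)
    cv2.imwrite(f"pics/{n}0.png",env.grab_frame(n))
E
```

```text
drive.py
pics
workcell.py
{'time_s': 0.0, 'qpos': array([-7.79778427e+01,  1.83503507e+01,  8.97055110e+01, -1.60805731e-03,
        7.20435405e+01, -1.14594679e+00]), 'qvel': array([ 0.1456818 , -0.09744966,  0.14592951, -0.00941525, -0.02037867,
        0.01374431]), 'effort': array([-1.88485123e-03, -4.12465596e+01, -2.31975585e+01,  7.25555490e-02,
        4.57476277e-02, -1.56275755e-04]), 'ee_pos': array([ 130.87788417, -559.39483184,  213.13927901]), 'ee_rot': array([-1.79900587e+02, -4.59402362e-04,  1.31686008e+01]), 'force': array([-0.17239278,  0.26690222, -0.87830397]), 'torque': array([ 0.01651764,  0.01362731, -0.0052482 ]), 'gripper_force': 0.0, 'gripper_width': 91.3228974787994}
top {'fx': 524.7093294002615, 'fy': 524.7093294002615, 'cx': 324.8945689547568, 'cy': 237.30005650352788, 'T': array([[-1.44878419e-02,  9.93164686e-01, -1.15818859e-01,
         4.09543816e+02],
       [-9.99712377e-01, -1.66016816e-02, -1.73074494e-02,
        -5.77916988e+01],
       [-1.91119354e-02,  1.15534800e-01,  9.93119552e-01,
         1.45151249e+03],
       [ 0.00000000e+00,  0.00000000e+00,  0.00000000e+00,
         1.00000000e+00]])}
side {'fx': 569.2656352501397, 'fy': 569.2656352501397, 'cx': 322.162402296978, 'cy': 229.98420619763345, 'T': array([[-4.75676694e-01,  6.74886923e-01, -5.64144773e-01,
        -3.02102698e+02],
       [-8.79451147e-01, -3.77465049e-01,  2.89975546e-01,
         3.78904328e+02],
       [-1.72442304e-02,  6.34072376e-01,  7.73081404e-01,
         1.34011873e+03],
       [ 0.00000000e+00,  0.00000000e+00,  0.00000000e+00,
         1.00000000e+00]])}
```
View pics/top0.png

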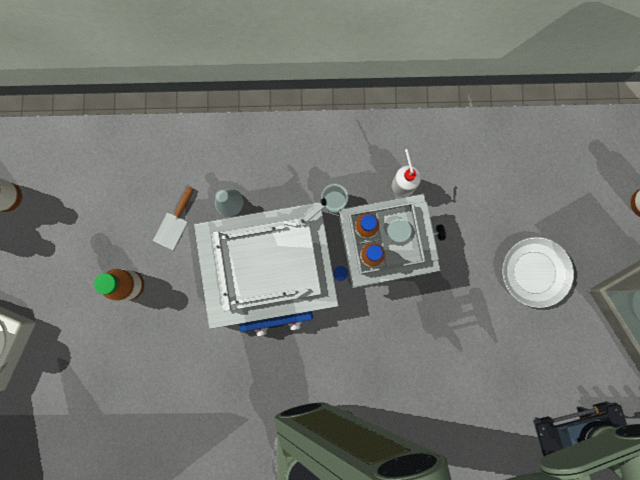

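View pics/side0.png

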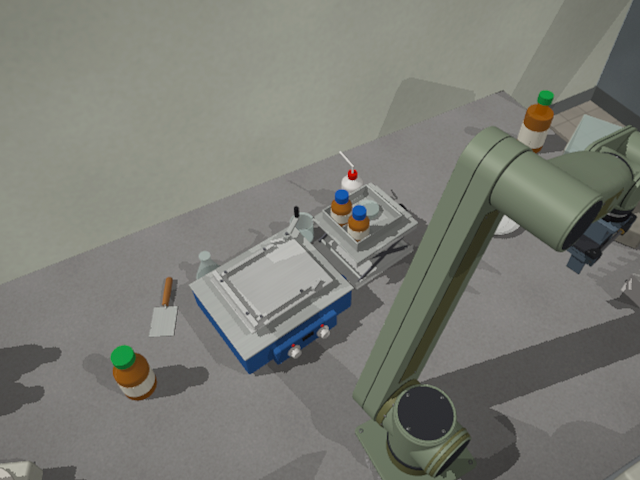

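The top view shows the shaker around (265,268), the tray on the jack around (390,240), and the latch post around (323,202). Travel is toward image left (world +y). I'll enlarge the view to measure.

```bash
cat > h.py <<'E'
import numpy as np, cv2
from workcell import env
def ray(cam,u,v,z):
    m=cam if isinstance(cam,dict) else env.camera_model(cam); T=m["T"]
    d=T[:3,:3]@np.array([(u-m["cx"])/m["fx"],-(v-m["cy"])/m["fy"],-1.]); o=T[:3,3]
    return o+d*(z-o[2])/d[2]
def proj(cam,p):
    m=cam if isinstance(cam,dict) else env.camera_model(cam); T=m["T"]
    q=T[:3,:3].T@(np.asarray(p,float)-T[:3,3])
    return np.array([m["cx"]+m["fx"]*q[0]/-q[2], m["cy"]-m["fy"]*q[1]/-q[2]])
E
python3 - <<'E'
import cv2
im=cv2.imread("pics/top0.png")[175:340,185:451]
cv2.imwrite("pics/topc.png",cv2.resize(im,None,fx=3,fy=3,interpolation=cv2.INTER_CUBIC))
from h import *
for n,u,v,z in [("post",323,202,180),("tray",390,240,135),("capA",368,222,238),("capB",374,251,238)]: print(n,ray("top",u,v,z).round(1))
E
```

```text
post [645.3 -32.2 180. ]
tray [ 553.5 -198.8  135. ]
capA [ 585.3 -137.7  238. ]
capB [ 517.2 -150.   238. ]
```

View pics/topc.png

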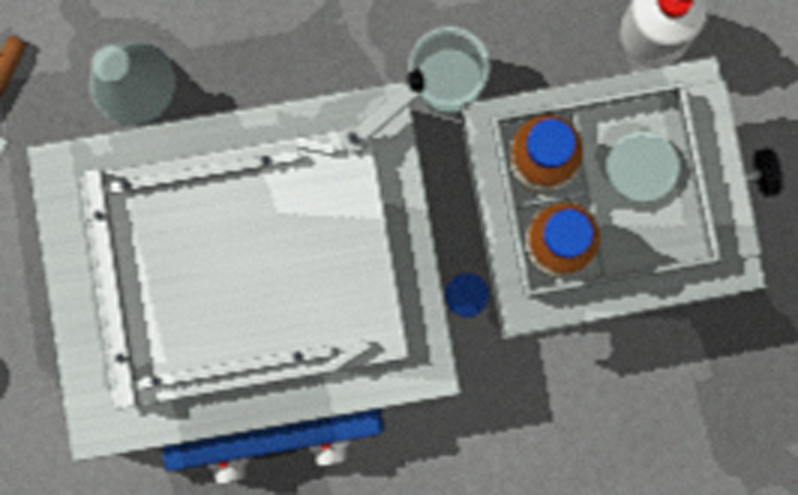

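```bash
python3 - <<'E'
from h import *
def show(name,pts,z):
    P=np.array([ray("top",185+u/3,175+v/3,z) for u,v in pts])[:,:2]
    print(name,P.round(1).tolist(),"c",P.mean(0).round(1),"edges",[ (np.linalg.norm(P[(i+1)%len(P)]-P[i]).round(1), np.degrees(np.arctan2(*(P[(i+1)%len(P)]-P[i])[::-1])).round(1)) for i in range(len(P))])
show("housing",[(30,148),(411,84),(458,393),(75,460)],105)
show("jack",[(466,105),(715,61),(764,286),(506,336)],130)
show("traytop",[(497,121),(683,90),(718,262),(528,296)],165)
show("pin",[(356,138)],143)
show("post",[(416,80)],180)
show("stop",[(93,172),(122,408)],152)
m=env.camera_model("wrist"); T=np.linalg.inv(np.eye(4)); 
s=env.state(); print(m["fx"],m["cx"],m["cy"],m["T"].round(3),s["ee_pos"])
E
```

```text
housing [[606.2, 303.4], [656.6, -28.1], [390.1, -64.3], [338.4, 261.3]] c [497.8 118.1] edges [(np.float64(335.3), np.float64(-81.4)), (np.float64(269.0), np.float64(-172.3)), (np.float64(329.6), np.float64(99.0)), (np.float64(271.1), np.float64(8.9))]
jack [[633.1, -75.1], [667.2, -287.4], [475.5, -321.3], [437.1, -105.0]] c [ 553.2 -197.2] edges [(np.float64(215.0), np.float64(-80.9)), (np.float64(194.7), np.float64(-170.0)), (np.float64(219.6), np.float64(100.1)), (np.float64(198.3), np.float64(8.7))]
traytop [[613.3, -100.0], [636.5, -254.1], [493.9, -277.8], [468.6, -122.4]] c [ 553.1 -188.6] edges [(np.float64(155.8), np.float64(-81.4)), (np.float64(144.6), np.float64(-170.6)), (np.float64(157.4), np.float64(99.2)), (np.float64(146.5), np.float64(8.8))]
pin [[604.4, 18.0]] c [604.4  18. ] edges [(np.float64(0.0), np.float64(0.0))]
post [[646.1, -33.9]] c [646.1 -33.9] edges [(np.float64(0.0), np.float64(0.0))]
stop [[578.2, 237.6], [382.5, 211.9]] c [480.3 224.8] edges [(np.float64(197.4), np.float64(-172.5)), (np.float64(197.4), np.float64(7.5))]
353.64088351159927 319.144734127619 239.21468055418697 [[ 2.30000e-01  9.34000e-01  2.73000e-01  2.08764e+02]
 [-9.73000e-01  2.22000e-01  6.20000e-02 -5.43033e+02]
 [-3.00000e-03 -2.80000e-01  9.60000e-01  3.83839e+02]
 [ 0.00000e+00  0.00000e+00  0.00000e+00  1.00000e+00]] [ 130.86772485 -559.47224168  213.24077256]
```

```bash
python3 drive.py '32 -23 -15 0 0 0
32 -23 -15 0 0 0
32 -23 -15 0 0 0
32 -23 -15 0 0 0
32 -23 -15 0 0 0
32 -23 -15 0 0 0
32 -23 -15 0 0 0
32 -23 -15 0 0 0'; python3 drive.py '32 -23 -15 0 0 0
32 -23 -15 0 0 0
32 -23 -15 0 0 0
32 -23 -15 0 0 0
32 -23 -15 0 0 0
32 -23 -15 0 0 0
31 -22 -15 0 0 0
31 -22 -15 0 0 0'; python3 drive.py '0 0 0 0 0 0
0 0 0 0 0 0
0 0 0 0 0 0'
python3 - <<'E'
from h import *
import pickle
m=env.camera_model("wrist"); f=env.grab_frame("wrist"); pickle.dump(m,open("w1.pkl","wb"))
cv2.imwrite("pics/w1.png",f); print(env.state()["ee_pos"],m["T"].round(3))
E
```

```text
time_s: 0.9
ee_pos: [339.0, -320.9, 334.3]
ee_rot: [-180.0, 0.0, 13.2]
force: [1.1, -1.2, -0.0]
gripper_width: 91.3
gripper_force: 0.0
time_s: 1.7
ee_pos: [544.9, -85.9, 454.1]
ee_rot: [-180.0, 0.0, 13.2]
force: [0.4, -0.8, -0.9]
gripper_width: 91.0
gripper_force: 0.0
time_s: 2.0
ee_pos: [543.5, -87.9, 453.3]
ee_rot: [-180.0, 0.1, 13.1]
force: [-0.4, -1.0, 0.2]
gripper_width: 91.4
gripper_force: 0.0
[543.33260698 -88.15056565 453.4810188 ] [[ 2.30000e-01  9.34000e-01  2.75000e-01  6.21607e+02]
 [-9.73000e-01  2.21000e-01  6.40000e-02 -7.12870e+01]
 [-1.00000e-03 -2.82000e-01  9.59000e-01  6.23776e+02]
 [ 0.00000e+00  0.00000e+00  0.00000e+00  1.00000e+00]]
```

View pics/w1.png

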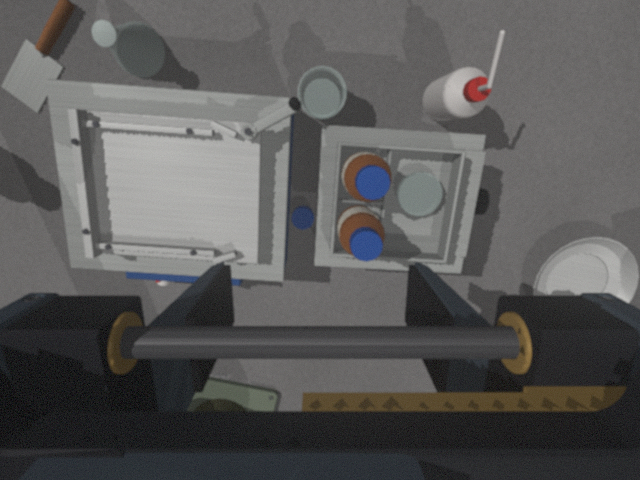

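The wrist picture shows the shaker housing with corners near (49,82) and (285,281), the rails and end stop, the latch post at (294,103), and the tray at (330-470, 148-260) on the jack plate. I'll get precise edges with a line segment detector.

```bash
python3 - <<'E'
from h import *
import pickle
m=pickle.load(open("w1.pkl","rb"))
g=cv2.imread("pics/w1.png",0)
L=cv2.createLineSegmentDetector().detect(g)[0][:,0]
for l in L:
    n=np.hypot(l[2]-l[0],l[3]-l[1])
    if n<45 or min(l[1],l[3])>290 or max(l[0],l[2])>500 or min(l[0],l[2])<40: continue
    z=130
    a=ray(m,l[0],l[1],z);b=ray(m,l[2],l[3],z)
    print(l.round(1),"len",np.linalg.norm(b-a).round(0),"ang",(np.degrees(np.arctan2(b[1]-a[1],b[0]-a[0]))%180).round(1))
c=cv2.resize(g[110:285,300:500],None,fx=3.4,fy=3.4,interpolation=cv2.INTER_CUBIC)
cv2.imwrite("pics/w1c.png",c)
E
```

```text
[465.5 255.6 485.  153. ] len 147.0 ang 9.6
[229.9 264.4 234.  325.5] len 102.0 ang 12.8
[282.5 280.6 290.2 115.6] len 236.0 ang 9.1
[ 93.2 258.1  80.  145.7] len 161.0 ang 9.3
[276.9  96.2  57.   79.5] len 283.0 ang 99.2
[321.1 128.2 313.6 264.5] len 194.0 ang 10.1
[233.1 277.9 281.9 281.2] len 74.0 ang 99.0
[256.8 261.9 259.6 135.6] len 180.0 ang 9.2
[341.8 144.9 459.4 153.3] len 160.0 ang 99.3
[100.7 126.8 184.5 132.9] len 111.0 ang 99.2
[314.5 265.1 405.7 269.6] len 136.0 ang 100.3
[ 71.9 267.1 198.3 275.8] len 188.0 ang 99.1
[499.6  29.7 486.7  84.3] len 63.0 ang 6.3
[483.1 134.1 328.  124.6] len 208.0 ang 99.9
[404.2 320.7 407.8 270.5] len 84.0 ang 13.4
[332.4 253.3 340.5 145.7] len 153.0 ang 9.8
[188.1 249.  113.1 244. ] len 109.0 ang 99.2
[180.8 137.3 125.5 133.2] len 74.0 ang 99.2
[460.9 154.2 442.9 258.1] len 150.0 ang 9.6
[146.1 326.  190.8 284.5] len 105.0 ang 145.7
[436.1 273.8 478.  313.2] len 97.0 ang 60.6
[ 47.   97.   58.9 182.1] len 111.0 ang 9.4
[445.9 261.9 464.2 157.1] len 152.0 ang 9.7
[451.9 161.7 401.8 158.1] len 69.0 ang 99.3
[273.5 203.1 271.7 254.4] len 77.0 ang 9.3
[114.3 240.6 168.1 244.1] len 78.0 ang 99.4
[194.5 117.9 119.3 112.4] len 99.0 ang 99.2
[84.9 13.4 62.3 53.9] len 58.0 ang 153.7
[ 63.5 217.9  70.  266.8] len 75.0 ang 9.1
[183.1 127.5 103.1 121.5] len 106.0 ang 99.1
[141.8 254.8 204.4 259. ] len 92.0 ang 99.1
[ 93.  170.5  99.6 231.9] len 88.0 ang 9.2
[415.1 266.3 451.9 315.6] len 103.0 ang 51.2
[131.8 235.5 188.2 238.7] len 81.0 ang 99.9
```

View pics/w1c.png

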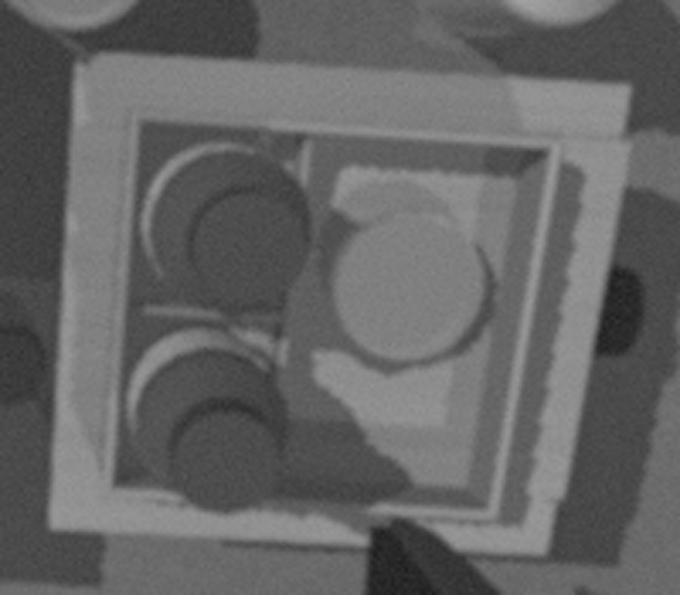

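```bash
python3 - <<'E'
from h import *
import pickle
m=pickle.load(open("w1.pkl","rb"))
yaw=np.radians(9.2); c,s=np.cos(yaw),np.sin(yaw)
ex=np.array([c,s]); ey=np.array([-s,c])
def off(l,z,ax):
    P=[ray(m,l[i],l[i+1],z)[:2] for i in (0,2)]
    return [round(float(p@ax),1) for p in P]
for n,l,z,ax in [("H y+165",(47,97,58.9,182.1),105,ey),("H y+165",(63.5,217.9,70,266.8),105,ey),("H y-165",(282.5,280.6,290.2,115.6),105,ey),
 ("H x+135",(276.9,96.2,57,79.5),105,ex),("H x-135",(71.9,267.1,198.3,275.8),105,ex),("H x-135b",(233.1,277.9,281.9,281.2),105,ex),
 ("plat y-130",(256.8,261.9,259.6,135.6),130,ey),
 ("rt1@144",(183.1,127.5,103.1,121.5),144,ex),("rt2@144",(100.7,126.8,184.5,132.9),144,ex),("rt2@130",(100.7,126.8,184.5,132.9),130,ex),("rt3@130",(180.8,137.3,125.5,133.2),130,ex),
 ("rb1@144",(188.1,249,113.1,244),144,ex),("rb2@144",(114.3,240.6,168.1,244.1),144,ex),("rb2@130",(114.3,240.6,168.1,244.1),130,ex),("rb3@130",(131.8,235.5,188.2,238.7),130,ex),("rb4@144",(141.8,254.8,204.4,259),144,ex),
 ("stop?@152",(93.2,258.1,80,145.7),152,ey),("stop?@130",(93,170.5,99.6,231.9),130,ey),
 ("jack y110",(321.1,128.2,313.6,264.5),130,ey),("jack x-100",(314.5,265.1,405.7,269.6),130,ex),("jack x100",(483.1,134.1,328,124.6),130,ex),
 ("tray nose",(332.4,253.3,340.5,145.7),163,ey),("tray rear",(445.9,261.9,464.2,157.1),163,ey),("tray rear2",(460.9,154.2,442.9,258.1),163,ey),("tray x75",(341.8,144.9,459.4,153.3),163,ex),
 ("tray tail",(465.5,255.6,485,153),133,ey),
 ("tray x-75",(332.4,253.3,445,261.5),163,ex),
 ("post",(294,103,294,103),180,ex),("post",(294,103,294,103),180,ey),("pin",(249,131,249,131),143,ex),("pin",(249,131,249,131),143,ey)]:
    print(n,off(l,z,ax))
E
```

```text
H y+165 [206.0, 205.5]
H y+165 [205.9, 206.1]
H y-165 [-126.9, -127.2]
H x+135 [649.1, 649.1]
H x-135 [377.0, 376.4]
H x-135b [376.8, 376.6]
plat y-130 [-89.7, -89.6]
rt1@144 [599.3, 599.4]
rt2@144 [592.6, 592.7]
rt2@130 [592.3, 592.4]
rt3@130 [586.3, 586.4]
rb1@144 [433.6, 433.5]
rb2@144 [438.7, 438.9]
rb2@130 [434.0, 434.2]
rb3@130 [443.6, 444.5]
rb4@144 [420.1, 420.1]
stop?@152 [137.7, 137.9]
stop?@130 [138.4, 138.4]
jack y110 [-171.1, -174.0]
jack x-100 [416.8, 419.4]
jack x100 [619.2, 616.5]
tray nose [-198.4, -196.9]
tray rear [-356.0, -354.9]
tray rear2 [-350.1, -351.0]
tray x75 [592.6, 592.9]
tray tail [-395.1, -394.0]
tray x-75 [448.2, 447.4]
post [636.3, 636.3]
post [-137.2, -137.2]
pin [601.0, 601.0]
pin [-77.8, -77.8]
```

```bash
python3 drive.py '-2.4 28.8 29 0 0 0
-2.4 28.8 29 0 0 0
-2.4 28.8 29 0 0 0
-2.4 28.8 29 0 0 0
-2.4 28.8 29 0 0 0
-2.4 28.8 29 0 0 0
-2.4 28.8 29 0 0 0
0 0 0 0 0 -8.5'; python3 drive.py '0 0 0 0 0 -8.5
0 0 0 0 0 -8.5
0 0 0 0 0 -8.5
0 0 0 0 0 -8.5
0 0 0 0 0 -8.5
0 0 0 0 0 -8.5
0 0 0 0 0 -8.5
0 0 0 0 0 -8.5';  python3 drive.py '0 0 15 0 0 -8.5
0 0 15 0 0 -1.4
0 0 15 0 0 0
0 0 0 0 0 0
0 0 0 0 0 0'
python3 - <<'E'
from h import *
import pickle
yaw=np.radians(9.2); ex=np.array([np.cos(yaw),np.sin(yaw)]); ey=np.array([-ex[1],ex[0]])
s=env.state();p=s["ee_pos"]; print("shaker frame",p[:2]@ex-513,p[:2]@ey-40,p[2],s["force"],s["qpos"])
m=env.camera_model("wrist"); f=env.grab_frame("wrist"); pickle.dump(m,open("w2.pkl","wb"))
cv2.imwrite("pics/w2.png",f)
E
```

```text
time_s: 2.85
ee_pos: [570.3, -290.9, 245.3]
ee_rot: [-179.7, 0.4, 21.6]
force: [1.4, 0.5, -0.2]
gripper_width: 91.1
gripper_force: 0.0
time_s: 3.65
ee_pos: [572.4, -288.4, 250.9]
ee_rot: [-180.0, -0.0, 89.9]
force: [-0.4, -0.1, 0.5]
gripper_width: 91.1
gripper_force: 0.0
time_s: 4.15
ee_pos: [573.0, -288.1, 206.2]
ee_rot: [-180.0, -0.0, 99.5]
force: [0.4, -0.4, 0.8]
gripper_width: 91.1
gripper_force: 0.0
shaker frame 6.564698821345132 -416.0561009195059 206.196079706989 [ 0.36846102 -0.41722073  0.80526628] [-2.77204161e+01  2.46168980e+01  8.09894751e+01 -7.20139627e-03
  7.44081237e+01 -3.72056795e+01]
```

View pics/w2.png

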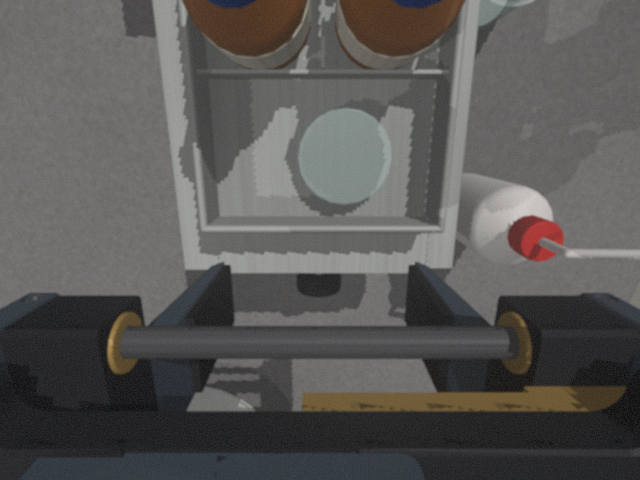

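```bash
python3 - <<'E'
from h import *
import pickle
m=pickle.load(open("w2.pkl","rb")); g=cv2.imread("pics/w2.png",0)
yaw=np.radians(9.2); ex=np.array([np.cos(yaw),np.sin(yaw)]); ey=np.array([-ex[1],ex[0]])
F=lambda u,v,z:(lambda p:(round(p[:2]@ex-513,1),round(p[:2]@ey-40,1)))(ray(m,u,v,z))
L=cv2.createLineSegmentDetector().detect(g)[0][:,0]
for l in L:
    n=np.hypot(l[2]-l[0],l[3]-l[1])
    if n<55 or max(l[1],l[3])>285 or max(l[0],l[2])>480 or min(l[0],l[2])<145: continue
    for z in (133,163): print(l.round(0).tolist() if z==133 else "   ",z,F(*l[:2],z),F(*l[2:],z))
E
```

```text
[233.0, 273.0, 406.0, 273.0] 133 (np.float64(-56.4), np.float64(-435.2)) (np.float64(70.9), np.float64(-434.3))
    163 (np.float64(-48.7), np.float64(-423.3)) (np.float64(63.0), np.float64(-422.5))
[207.0, 73.0, 412.0, 73.0] 133 (np.float64(-64.9), np.float64(-300.2)) (np.float64(64.6), np.float64(-299.3))
    163 (np.float64(-56.1), np.float64(-304.8)) (np.float64(57.5), np.float64(-304.1))
[461.0, 173.0, 480.0, 1.0] 133 (np.float64(103.4), np.float64(-361.4)) (np.float64(102.2), np.float64(-259.1))
    163 (np.float64(91.5), np.float64(-358.6)) (np.float64(90.4), np.float64(-268.8))
[452.0, 267.0, 461.0, 178.0] 133 (np.float64(104.3), np.float64(-429.4)) (np.float64(103.5), np.float64(-364.8))
    163 (np.float64(92.3), np.float64(-418.2)) (np.float64(91.6), np.float64(-361.5))
[152.0, 0.0, 185.0, 267.0] 133 (np.float64(-94.7), np.float64(-260.5)) (np.float64(-91.8), np.float64(-430.9))
    163 (np.float64(-82.3), np.float64(-270.0)) (np.float64(-79.7), np.float64(-419.5))
[202.0, 231.0, 441.0, 230.0] 133 (np.float64(-76.8), np.float64(-403.4)) (np.float64(93.4), np.float64(-401.4
[... 975 characters left out ...]
 np.float64(-302.9))
    163 (np.float64(59.1), np.float64(-306.8)) (np.float64(-3.5), np.float64(-307.3))
[221.0, 216.0, 318.0, 216.0] 133 (np.float64(-62.6), np.float64(-392.4)) (np.float64(6.1), np.float64(-391.9))
    163 (np.float64(-54.1), np.float64(-385.7)) (np.float64(6.1), np.float64(-385.3))
[196.0, 132.0, 187.0, 31.0] 133 (np.float64(-74.8), np.float64(-335.9)) (np.float64(-75.3), np.float64(-276.4))
    163 (np.float64(-64.8), np.float64(-336.2)) (np.float64(-65.2), np.float64(-284.0))
[347.0, 216.0, 402.0, 216.0] 133 (np.float64(26.3), np.float64(-391.7)) (np.float64(65.1), np.float64(-391.6))
    163 (np.float64(23.9), np.float64(-385.1)) (np.float64(57.9), np.float64(-385.0))
```

The tray's rear wall spans shaker x −66.5..82.7 (149 mm wide, expected 150). Its back face is at y −394.5 and it is yawed about +0.6°, so the tray is offset about +7 mm. I'll descend onto the ledge now.

```bash
python3 drive.py '0 0 15 0 0 0
0 0 15 0 0 0
0 0 15 0 0 0
0 0 12 0 0 0
0 0 0 0 0 0
0 0 0 0 0 0'; for i in 1 2; do :; done; python3 drive.py '0 0 3 0 0 0
0 0 3 0 0 0
0 0 0 0 0 0'; python3 drive.py '0 0 2 0 0 0
0 0 2 0 0 0
0 0 0 0 0 0'
```

```text
time_s: 4.8
ee_pos: [574.1, -287.7, 149.6]
ee_rot: [180.0, 0.0, 99.6]
force: [-0.1, 0.1, 1.0]
gripper_width: 91.0
gripper_force: 0.0
time_s: 5.1
ee_pos: [573.7, -287.4, 142.9]
ee_rot: [-180.0, -0.0, 99.6]
force: [0.1, 0.2, -0.3]
gripper_width: 91.1
gripper_force: 0.0
time_s: 5.4
ee_pos: [573.6, -287.4, 138.6]
ee_rot: [-180.0, -0.0, 99.6]
force: [0.4, 0.4, -0.4]
gripper_width: 91.3
gripper_force: 0.0
```

```bash
python3 drive.py '0 0 1.5 0 0 0
0 0 1.5 0 0 0
0 0 0 0 0 0'; python3 drive.py '0 0 1 0 0 0
0 0 0 0 0 0'; python3 drive.py '0 0 1 0 0 0
0 0 0 0 0 0'
```

```text
time_s: 5.7
ee_pos: [573.6, -287.4, 135.7]
ee_rot: [-180.0, -0.0, 99.6]
force: [0.1, -0.2, 0.8]
gripper_width: 90.8
gripper_force: 0.0
time_s: 5.9
ee_pos: [573.7, -287.5, 134.8]
ee_rot: [-180.0, -0.0, 99.6]
force: [-0.1, 0.6, 0.0]
gripper_width: 91.1
gripper_force: 0.0
time_s: 6.1
ee_pos: [573.7, -287.4, 133.8]
ee_rot: [-180.0, -0.0, 99.6]
force: [0.5, 0.9, -0.2]
gripper_width: 91.2
gripper_force: 0.0
```

```bash
python3 drive.py '0 0 1 0 0 0
0 0 0 0 0 0'; python3 drive.py '0 0 1 0 0 0
0 0 0 0 0 0'; python3 drive.py '0 0 0.5 0 0 0
0 0 0 0 0 0'
```

```text
time_s: 6.3
ee_pos: [573.8, -287.5, 133.7]
ee_rot: [180.0, 0.0, 99.6]
force: [-1.5, 1.2, 4.1]
gripper_width: 91.4
gripper_force: 2.2
time_s: 6.5
ee_pos: [573.8, -287.5, 133.7]
ee_rot: [180.0, 0.0, 99.6]
force: [-2.0, 0.7, 9.7]
gripper_width: 91.4
gripper_force: 4.4
time_s: 6.7
ee_pos: [573.8, -287.5, 133.7]
ee_rot: [180.0, 0.1, 99.6]
force: [-2.5, 2.3, 10.4]
gripper_width: 91.4
gripper_force: 5.5
```

```bash
python3 drive.py '0 0 -1.4 0 0 0
2 0 0 0 0 -1
2 0 0 0 0 -1'; python3 drive.py '2 0 0 0 0 -0.4
2 0 0 0 0 0
2 0 0 0 0 0'
```

```text
time_s: 7.0
ee_pos: [573.8, -285.1, 133.8]
ee_rot: [179.9, 0.2, 101.7]
force: [0.7, -3.8, 5.1]
gripper_width: 91.4
gripper_force: 3.7
time_s: 7.3
ee_pos: [573.2, -280.4, 133.9]
ee_rot: [179.9, 0.4, 102.0]
force: [0.7, -6.8, 4.3]
gripper_width: 91.5
gripper_force: 4.6
```

```bash
python3 drive.py '4 0 0 0 0 0
5 0 0 0 0 0
5 0 0 0 0 0
5 0 0 0 0 0'; python3 drive.py '5 0 0 0 0 0
5 0 0 0 0 0
5 0 0 0 0 0
5 0 0 0 0 0'
cat > w.py <<'E'
from h import *
import sys
yaw=np.radians(9.2); ex=np.array([np.cos(yaw),np.sin(yaw)]); ey=np.array([-ex[1],ex[0]])
s=env.state(); p=s["ee_pos"]; f=s["force"]
print("TCP sh",round(p[:2]@ex-513,1),round(p[:2]@ey-40,1),round(p[2],1),"F",round(f[:2]@ex,1),round(f[:2]@ey,1),round(f[2],1))
E
python3 w.py
```

```text
time_s: 7.7
ee_pos: [569.3, -261.8, 133.9]
ee_rot: [179.9, 0.4, 102.0]
force: [0.6, -7.5, 5.0]
gripper_width: 91.1
gripper_force: 4.8
time_s: 8.1
ee_pos: [565.2, -242.2, 134.0]
ee_rot: [179.9, 0.4, 102.0]
force: [1.0, -6.8, 5.4]
gripper_width: 91.2
gripper_force: 4.9
TCP sh 6.2 -369.5 134.0 F -0.1 -6.8 5.4
```

```bash
python3 drive.py '5 0 0 0 0 0
5 0 0.1 0 0 0
5 0 0.1 0 0 0
5 0 0.1 0 0 0'
cat > t.py <<'E'
from w import *
m=env.camera_model("wrist"); im=env.grab_frame("wrist"); g=cv2.cvtColor(im,cv2.COLOR_BGR2GRAY)
cv2.imwrite(f"pics/t{int(s['time_s']*100)}.png",im)
zr=p[2]+30
F=lambda u,v,z:(lambda q:(round(float(q[:2]@ex-513),1),round(float(q[:2]@ey-40),1)))(ray(m,u,v,z))
for l in cv2.createLineSegmentDetector().detect(g)[0][:,0]:
    dx,dy=l[2]-l[0],l[3]-l[1]; n=np.hypot(dx,dy)
    if max(l[1],l[3])>285 or max(l[0],l[2])>480 or min(l[0],l[2])<145: continue
    if n>100: a,b=F(*l[:2],zr),F(*l[2:],zr); A=np.degrees(np.arctan2(b[1]-a[1],b[0]-a[0])); print(l.round(0).tolist(),a,b,"ang",A.round(2))
E
python3 t.py
```

```text
time_s: 8.5
ee_pos: [561.3, -222.9, 134.1]
ee_rot: [179.8, 0.4, 102.1]
force: [1.6, -8.4, 7.2]
gripper_width: 91.4
gripper_force: 5.9
TCP sh 5.4 -349.8 134.1 F 0.2 -8.6 7.2
[227.0, 44.0, 339.0, 49.0] (-32.7, -242.1) (7.2, -241.6) ang 0.72
[459.0, 65.0, 224.0, 55.0] (50.8, -244.5) (-33.7, -245.7) ang -179.19
[394.0, 277.0, 151.0, 268.0] (36.7, -327.5) (-66.7, -328.8) ang -179.28
[341.0, 49.0, 467.0, 55.0] (7.7, -241.5) (53.0, -240.9) ang 0.76
[181.0, 247.0, 321.0, 252.0] (-53.5, -318.9) (4.7, -318.0) ang 0.89
```

```bash
ls pics
```

```text
side0.png
t850.png
top0.png
topc.png
w1.png
w1c.png
w2.png
```

View pics/t850.png

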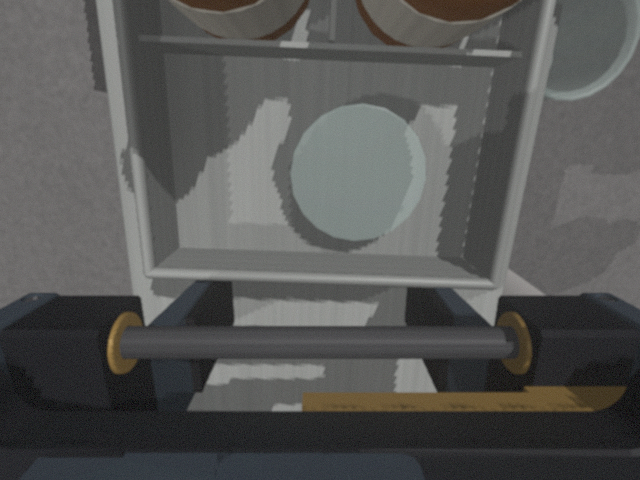

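```bash
python3 drive.py '5 0 0 0 0 0
5 0 0 0 0 0
5 0 0 0 0 0'; python3 w.py; python3 - <<'E'
from h import *
E
python3 - <<'E'
from w import *
m=env.camera_model("wrist"); im=env.grab_frame("wrist"); cv2.imwrite("pics/x.png",im)
g=cv2.cvtColor(im,cv2.COLOR_BGR2GRAY)
F=lambda u,v,z:(lambda q:(round(float(q[:2]@ex-513),1),round(float(q[:2]@ey-40),1)))(ray(m,u,v,z))
print(F(147,274,164),F(503,286,164))
E
```

```text
time_s: 8.85
ee_pos: [558.3, -208.3, 134.1]
ee_rot: [179.8, 0.4, 102.1]
force: [1.0, -6.9, 7.4]
gripper_width: 91.2
gripper_force: 5.7
TCP sh 4.8 -334.9 134.1 F -0.1 -7.0 7.4
TCP sh 4.8 -334.9 134.1 F -0.1 -7.0 7.4
(-69.2, -316.8) (83.4, -314.6)
```

```bash
python3 drive.py '5 -0.3 0 0 0 0
5 -0.3 0 0 0 0
5 -0.3 0 0 0 0'; python3 w.py; python3 drive.py '5 -0.3 0 0 0 0
5 -0.3 0 0 0 0'; python3 t.py
```

```text
time_s: 9.2
ee_pos: [554.5, -193.8, 134.2]
ee_rot: [179.8, 0.4, 102.1]
force: [1.4, -7.8, 6.4]
gripper_width: 91.0
gripper_force: 5.9
TCP sh 3.4 -319.9 134.2 F 0.2 -7.9 6.4
time_s: 9.4
ee_pos: [551.9, -184.1, 134.3]
ee_rot: [179.8, 0.4, 102.1]
force: [0.8, -8.1, 7.4]
gripper_width: 91.5
gripper_force: 6.0
TCP sh 2.4 -310.0 134.3 F -0.5 -8.1 7.4
[151.0, 41.0, 277.0, 46.0] (-62.6, -202.7) (-18.0, -202.0) ang 0.9
[468.0, 279.0, 151.0, 268.0] (65.4, -287.2) (-69.8, -289.0) ang -179.24
[182.0, 247.0, 323.0, 252.0] (-56.1, -279.0) (2.6, -278.1) ang 0.88
```

```bash
python3 drive.py '5 -0.3 0 0 0 0
5 -0.3 0 0 0 0
5 -0.3 0 0 0 0'; python3 w.py; python3 drive.py '5 -0.3 0 0 0 0
5 -0.2 -0.2 0 0 0'; python3 w.py
```

```text
time_s: 9.75
ee_pos: [548.0, -169.5, 134.3]
ee_rot: [179.8, 0.4, 102.1]
force: [2.4, -8.2, 7.8]
gripper_width: 91.1
gripper_force: 6.3
TCP sh 0.9 -295.0 134.3 F 1.1 -8.5 7.8
time_s: 9.95
ee_pos: [545.5, -160.0, 134.7]
ee_rot: [179.8, 0.5, 102.1]
force: [2.1, -9.0, 8.5]
gripper_width: 91.3
gripper_force: 6.6
TCP sh -0.1 -285.2 134.7 F 0.6 -9.3 8.5
```

```bash
python3 drive.py '3 0.1 -0.4 0 0 0.7
3 0.1 -0.2 0 0 0.7'; python3 w.py; python3 drive.py '4 0.1 0 0 0 0.7
4 0 0 0 0 0.5'; python3 t.py
```

```text
time_s: 10.15
ee_pos: [544.0, -154.1, 135.0]
ee_rot: [179.8, 0.4, 100.7]
force: [0.4, -7.8, 6.4]
gripper_width: 91.3
gripper_force: 5.3
TCP sh -0.6 -279.1 135.0 F -0.8 -7.8 6.4
time_s: 10.35
ee_pos: [542.8, -146.2, 134.9]
ee_rot: [179.8, 0.4, 99.5]
force: [0.9, -8.7, 8.6]
gripper_width: 91.3
gripper_force: 5.5
TCP sh -0.6 -271.1 134.9 F -0.5 -8.7 8.6
[182.0, 256.0, 328.0, 256.0] (-57.9, -241.3) (3.3, -241.1) ang 0.19
```

```bash
python3 drive.py '3 0 -0.5 0 0 0
3 0 -0.5 0 0 0
3 0 0 0 0 0'; python3 w.py; python3 drive.py '4 0 0 0 0 0
4 0 0 0 0 0'; python3 w.py
```

```text
time_s: 10.7
ee_pos: [540.7, -136.3, 134.8]
ee_rot: [179.9, 0.3, 99.4]
force: [0.6, -5.8, 1.7]
gripper_width: 91.3
gripper_force: 3.6
TCP sh -1.0 -261.0 134.8 F -0.4 -5.9 1.7
time_s: 10.9
ee_pos: [539.4, -128.3, 134.7]
ee_rot: [179.9, 0.3, 99.4]
force: [2.2, -6.2, 2.3]
gripper_width: 91.3
gripper_force: 3.5
TCP sh -1.0 -252.9 134.7 F 1.2 -6.4 2.3
```

```bash
python3 drive.py '5 0 0 0 0 0
5 0 0 0 0 0
5 0 0 0 0 0
5 0 0 0 0 0'; python3 w.py; python3 drive.py '5 0 0 0 0 0
5 0 0 0 0 0
5 0 0 0 0 0'; python3 t.py
```

```text
time_s: 11.3
ee_pos: [536.1, -108.3, 134.6]
ee_rot: [179.9, 0.2, 99.4]
force: [0.7, -5.4, 1.4]
gripper_width: 91.1
gripper_force: 3.1
TCP sh -1.1 -232.6 134.6 F -0.2 -5.5 1.4
time_s: 11.6
ee_pos: [533.5, -93.3, 134.5]
ee_rot: [179.9, 0.2, 99.4]
force: [0.5, -5.5, 1.3]
gripper_width: 90.9
gripper_force: 2.9
TCP sh -1.2 -217.4 134.5 F -0.4 -5.5 1.3
[268.0, 55.0, 454.0, 55.0] (-19.8, -111.6) (47.0, -111.0) ang 0.51
[442.0, 66.0, 218.0, 66.0] (42.9, -114.7) (-38.0, -115.2) ang -179.65
[149.0, 55.0, 266.0, 55.0] (-62.4, -111.8) (-20.7, -111.5) ang 0.41
[182.0, 256.0, 331.0, 256.0] (-58.6, -188.0) (3.8, -187.6) ang 0.37
```

```bash
python3 drive.py '5 0 0 0 0 0
5 0 0 0 0 0
5 0 0 0 0 0
5 0 0 0 0 0'; python3 w.py; python3 drive.py '5 0 0 0 0 0
5 0 0 0 0 0
5 0 0 0 0 0'; python3 w.py
```

```text
time_s: 12.05
ee_pos: [530.0, -73.3, 134.4]
ee_rot: [179.9, 0.2, 99.4]
force: [-0.2, -5.8, 1.9]
gripper_width: 91.1
gripper_force: 2.8
TCP sh -1.5 -197.1 134.4 F -1.1 -5.7 1.9
time_s: 12.35
ee_pos: [526.9, -58.0, 134.0]
ee_rot: [-180.0, 0.1, 99.4]
force: [0.8, -4.6, 0.3]
gripper_width: 91.1
gripper_force: 2.4
TCP sh -2.1 -181.5 134.0 F 0.0 -4.7 0.3
```

```bash
python3 drive.py '5 0 0 0 0 0
5 0.1 0 0 0 0
5 0 0 0 0 0
5 0.1 0 0 0 0
5 0 0 0 0 0'; python3 w.py; python3 drive.py '5 0.1 0 0 0 0
5 0 0 0 0 0
5 0.1 0 0 0 0
5 0 0 0 0 0
5 0 0 0 0 0'; python3 t.py
```

```text
time_s: 12.85
ee_pos: [522.5, -32.1, 134.0]
ee_rot: [-179.9, -0.0, 99.4]
force: [0.4, -3.3, -1.9]
gripper_width: 91.1
gripper_force: 1.9
TCP sh -2.4 -155.2 134.0 F -0.1 -3.3 -1.9
time_s: 13.35
ee_pos: [518.9, -7.5, 134.3]
ee_rot: [-180.0, -0.0, 99.4]
force: [0.0, -2.9, -2.1]
gripper_width: 91.0
gripper_force: 1.8
TCP sh -2.0 -130.4 134.3 F -0.5 -2.9 -2.1
[298.0, 56.0, 454.0, 55.0] (-9.7, -24.5) (46.6, -24.2) ang 0.31
[149.0, 55.0, 271.0, 55.0] (-63.2, -24.8) (-19.6, -24.6) ang 0.26
[183.0, 256.0, 323.0, 255.0] (-58.8, -100.8) (-0.0, -100.4) ang 0.39
```

```bash
python3 drive.py '5 0 0.3 0 0 0
5 0 0.3 0 0 0
5 0 0 0 0 0
5 0 0 0 0 0'; python3 w.py; python3 drive.py '5 0 0 0 0 0
5 0 0 0 0 0
5 0 0 0 0 0'; python3 t.py
```

```text
time_s: 13.8
ee_pos: [516.3, 11.5, 134.4]
ee_rot: [179.9, 0.1, 99.4]
force: [0.5, -5.2, 0.7]
gripper_width: 91.1
gripper_force: 2.6
TCP sh -1.5 -111.1 134.4 F -0.3 -5.2 0.7
time_s: 14.1
ee_pos: [513.8, 26.3, 134.4]
ee_rot: [179.9, 0.1, 99.4]
force: [2.0, -5.5, 0.3]
gripper_width: 91.4
gripper_force: 2.6
TCP sh -1.6 -96.1 134.4 F 1.1 -5.8 0.3
[149.0, 55.0, 274.0, 56.0] (-62.8, 9.4) (-17.9, 9.6) ang 0.26
[453.0, 278.0, 152.0, 277.0] (56.0, -75.8) (-72.7, -76.3) ang -179.78
[183.0, 255.0, 317.0, 255.0] (-58.4, -66.3) (-2.3, -66.0) ang 0.31
```

```bash
python3 drive.py '3 0 0 0 0 0
3 0 0 0 0 0
3 0 0 0 0 0
2 0 0 0 0 0'; python3 w.py; python3 drive.py '1.5 0 0 0 0 0
1 0 0 0 0 0'; python3 w.py;  python3 drive.py '1 0 0 0 0 0
0 0 0 0 0 0'; python3 w.py
```

```text
time_s: 14.55
ee_pos: [512.1, 37.0, 134.4]
ee_rot: [179.9, 0.1, 99.4]
force: [0.8, -5.4, 0.7]
gripper_width: 91.3
gripper_force: 2.9
TCP sh -1.6 -85.3 134.4 F -0.1 -5.4 0.7
time_s: 14.75
ee_pos: [511.7, 39.4, 134.4]
ee_rot: [179.9, 0.1, 99.4]
force: [0.5, -5.0, 1.5]
gripper_width: 91.0
gripper_force: 2.9
TCP sh -1.6 -82.9 134.4 F -0.3 -5.0 1.5
time_s: 14.95
ee_pos: [511.5, 40.5, 134.4]
ee_rot: [179.9, 0.1, 99.4]
force: [0.6, -5.6, 0.6]
gripper_width: 91.3
gripper_force: 2.6
TCP sh -1.6 -81.8 134.4 F -0.3 -5.6 0.6
```

```bash
python3 drive.py '1 0 0 0 0 0
0 0 0 0 0 0'; python3 w.py; python3 drive.py '1 0 0 0 0 0
0 0 0 0 0 0'; python3 w.py; 
```

```text
time_s: 15.15
ee_pos: [511.4, 41.4, 134.4]
ee_rot: [179.9, 0.1, 99.4]
force: [0.7, -4.7, 1.1]
gripper_width: 91.1
gripper_force: 2.6
TCP sh -1.6 -80.9 134.4 F -0.1 -4.7 1.1
time_s: 15.35
ee_pos: [511.2, 42.4, 134.4]
ee_rot: [179.9, 0.1, 99.4]
force: [0.3, -5.8, 1.7]
gripper_width: 91.0
gripper_force: 2.7
TCP sh -1.6 -79.9 134.4 F -0.6 -5.8 1.7
```

```bash
python3 drive.py '0.6 0 0 0 0 0
0 0 0 0 0 0'; python3 t.py 
```

```text
time_s: 15.55
ee_pos: [511.1, 42.9, 134.3]
ee_rot: [179.9, 0.1, 99.4]
force: [0.6, -4.5, 1.5]
gripper_width: 91.1
gripper_force: 2.9
TCP sh -1.6 -79.4 134.3 F -0.1 -4.5 1.5
[449.0, 66.0, 218.0, 66.0] (45.4, 23.4) (-38.3, 22.7) ang -179.52
[403.0, 50.0, 303.0, 49.0] (28.3, 28.6) (-7.5, 28.4) ang -179.68
[459.0, 278.0, 287.0, 277.0] (58.7, -59.2) (-15.1, -59.3) ang -179.92
[287.0, 277.0, 161.0, 277.0] (-15.1, -59.1) (-69.0, -59.7) ang -179.36
[183.0, 255.0, 323.0, 255.0] (-58.4, -49.5) (0.3, -49.3) ang 0.2
```

```bash
python3 drive.py '1 0 0 0 0 0
0 0 0 0 0 0'; python3 w.py; python3 drive.py '0.7 0 0 0 0 0
0 0 0 0 0 0'; python3 w.py
```

```text
time_s: 15.8
ee_pos: [511.1, 42.9, 134.4]
ee_rot: [179.9, 0.2, 99.4]
force: [1.7, -9.6, 1.9]
gripper_width: 90.9
gripper_force: 4.5
TCP sh -1.6 -79.4 134.4 F 0.1 -9.7 1.9
time_s: 16.0
ee_pos: [511.1, 42.9, 134.4]
ee_rot: [179.9, 0.3, 99.4]
force: [1.7, -11.8, 1.9]
gripper_width: 91.1
gripper_force: 5.6
TCP sh -1.6 -79.4 134.4 F -0.2 -11.9 1.9
```

```bash
python3 drive.py '0.7 0 0 0 0 0
0 0 0 0 0 0'; python3 w.py
```

```text
time_s: 16.2
ee_pos: [511.0, 42.9, 134.5]
ee_rot: [179.9, 0.3, 99.4]
force: [1.0, -13.8, 2.0]
gripper_width: 91.0
gripper_force: 6.7
TCP sh -1.7 -79.4 134.5 F -1.2 -13.8 2.0
```

```bash
python3 drive.py '-2.4 0 0 0 0 0
0 0 -0.5 0 0 0
0 0 -0.8 0 0 0
-2 0 -2 0 0 0'; python3 w.py; python3 drive.py '0 0 -10 0 0 0
0 0 -20 0 0 0
0 0 -20 0 0 0
0 0 -20 0 0 0
-30 0 0 0 0 0
-40 0 0 0 0 0
-20 0 0 0 0 0
0 0 0 0 0 0'; python3 w.py; python3 t.py
```

```text
time_s: 16.6
ee_pos: [510.5, 42.3, 136.9]
ee_rot: [-180.0, -0.1, 99.3]
force: [-0.7, 1.0, -0.2]
gripper_width: 91.0
gripper_force: 0.0
TCP sh -2.3 -79.9 136.9 F -0.6 1.1 -0.2
time_s: 17.4
ee_pos: [526.1, -48.6, 207.9]
ee_rot: [179.9, -0.0, 99.2]
force: [-0.3, 0.7, -0.4]
gripper_width: 91.2
gripper_force: 0.0
TCP sh -1.4 -172.1 207.9 F -0.2 0.7 -0.4
TCP sh -1.4 -172.1 207.9 F -0.2 0.7 -0.4
[151.0, 230.0, 423.0, 230.0] (-70.3, -131.2) (41.6, -131.2) ang 0.0
[449.0, 70.0, 294.0, 70.0] (46.1, -70.9) (-10.3, -71.0) ang -179.9
[368.0, 271.0, 244.0, 272.0] (19.8, -149.1) (-32.9, -149.6) ang -179.46
[181.0, 188.0, 422.0, 188.0] (-56.2, -113.9) (39.7, -113.8) ang 0.06
[243.0, 278.0, 367.0, 276.0] (-33.6, -152.3) (19.3, -151.3) ang 1.08
[186.0, 77.0, 453.0, 76.0] (-50.0, -73.4) (47.7, -72.9) ang 0.29
[291.0, 149.0, 423.0, 149.0] (-12.2, -98.8) (38.9, -98.7) ang 0.11
[409.0, 85.0, 211.0, 85.0] (31.9, -75.9) (-41.1, -76.1) ang -179.84
```

```bash
ls -t pics | head -2; cp pics/$(ls -t pics | head -1) pics/home.png; python3 - <<'E'
from w import *
m=env.camera_model("wrist")
F=lambda u,v,z:(lambda q:(round(float(q[:2]@ex-513),1),round(float(q[:2]@ey-40),1)))(ray(m,u,v,z))
for v,z in [(70,163),(77,163),(85,163),(149,133),(188,130),(230,130)]: print(v,z,F(300,v,z))
E
```

```text
t1739.png
t1555.png
TCP sh -1.6 -170.7 207.7 F -0.0 0.1 -0.8
70 163 (-12.2, -57.3)
77 163 (-12.2, -60.9)
85 163 (-12.2, -65.0)
149 133 (-14.2, -100.9)
188 130 (-14.7, -127.5)
230 130 (-15.0, -158.0)
```

View pics/home.png

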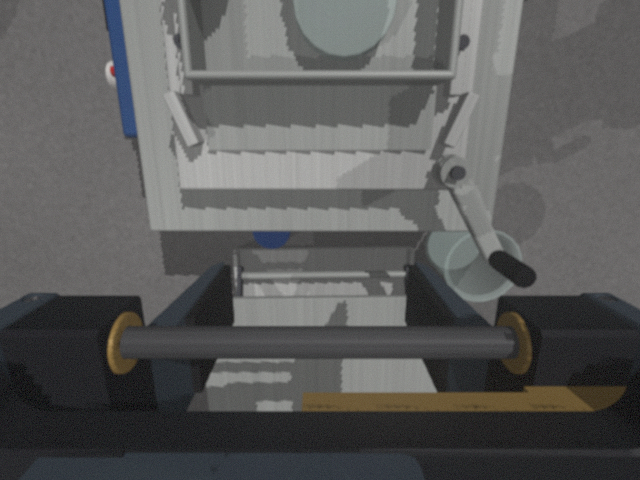

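The picture shows the tray tail at row 150, i.e. y ≈ −101 against −102 expected when home. The latch pin is at (455,172) and the latch still points outward, with its post top around (520,270). Next I'll close the fingers and move beyond the post.

```bash
python3 drive.py '0 42 0 0 0 0
0 42 0 0 0 0
0 42 0 0 0 0
-1 43 0 0 0 0
0 0 0 0 0 0
0 0 0 0 0 0' 0 10; python3 - <<'E'
from w import *
m=env.camera_model("wrist"); im=env.grab_frame("wrist"); cv2.imwrite("pics/post.png",im)
E
```

```text
time_s: 18.05
ee_pos: [692.4, -18.8, 206.1]
ee_rot: [-179.9, -0.1, 99.5]
force: [-0.9, 0.1, -0.2]
gripper_width: 45.9
gripper_force: 0.0
TCP sh 167.4 -169.3 206.1 F -0.8 0.2 -0.2
```

View pics/post.png

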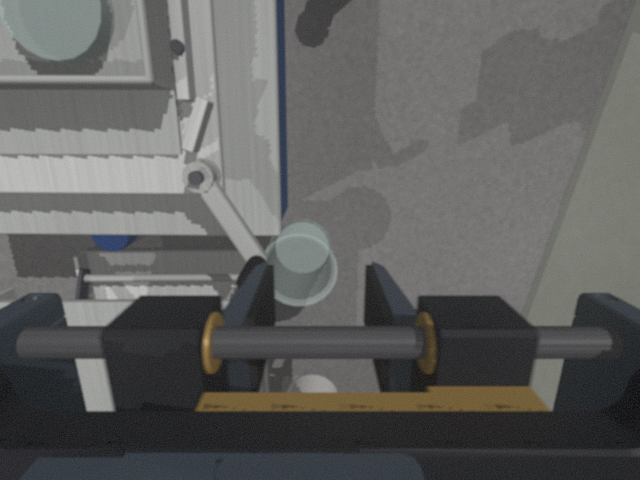

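The post (255,262) lies just left of the fingers, as expected. I'll finish closing and then descend beside it.

```bash
python3 drive.py '0 0 0 0 0 0
0 0 0 0 0 0
0 0 0 0 0 0
0 0 0 0 0 0
0 0 0 0 0 0
0 0 0 0 0 0
0 0 0 0 0 0'; python3 drive.py '0 0 20 0 0 0
0 0 20 0 0 0
0 0 10 0 0 0
0 0 0 0 0 0'; python3 w.py; python3 - <<'E'
import numpy as np
for d in (-40.2,-55,-70,-85,-100,-115,-130,-140): 
    a=np.radians(d); print(d,(88+70*np.cos(a)).round(1),(-116+70*np.sin(a)).round(1))
E
```

```text
time_s: 18.8
ee_pos: [692.4, -20.8, 207.0]
ee_rot: [-180.0, 0.0, 99.4]
force: [0.4, -0.0, 0.3]
gripper_width: 0.3
gripper_force: 0.0
time_s: 19.2
ee_pos: [691.5, -20.8, 155.2]
ee_rot: [-179.8, -0.0, 99.4]
force: [0.2, -0.6, -0.1]
gripper_width: 0.3
gripper_force: 0.0
TCP sh 166.3 -171.1 155.2 F 0.1 -0.6 -0.1
-40.2 141.5 -161.2
-55 128.2 -173.3
-70 111.9 -181.8
-85 94.1 -185.7
-100 75.8 -184.9
-115 58.4 -179.4
-130 43.0 -169.6
-140 34.4 -161.0
```

```bash
python3 drive.py '0 -4 0 0 0 0
0 -4 0 0 0 0
-1 -4 0 0 0 0
-1 -4 0 0 0 0'; python3 w.py; python3 drive.py '-2 -5 0 0 0 0
-2 -5 0 0 0 0
-2 -5 0 0 0 0
-2 -5 0 0 0 0'; python3 w.py
```

```text
time_s: 19.6
ee_pos: [676.9, -25.5, 157.9]
ee_rot: [179.9, 0.0, 99.4]
force: [-0.3, -0.7, 0.3]
gripper_width: 0.5
gripper_force: 0.0
TCP sh 151.1 -173.4 157.9 F -0.4 -0.7 0.3
time_s: 20.0
ee_pos: [659.2, -37.3, 157.4]
ee_rot: [179.9, 0.1, 99.4]
force: [3.1, -1.3, 0.5]
gripper_width: 0.8
gripper_force: 1.4
TCP sh 131.8 -182.2 157.4 F 2.9 -1.8 0.5
```

```bash
python3 drive.py '0 -6 0 0 0 0
0 -6 0 0 0 0
0 -6 0 0 0 0
0 -6 0 0 0 0
0 -6 0 0 0 0'; python3 w.py; python3 drive.py '0 -6 0 0 0 0
0 -6 0 0 0 0
1 -6 0 0 0 0
2 -6 0 0 0 0
3 -6 0 0 0 0'; python3 w.py
```

```text
time_s: 20.5
ee_pos: [628.2, -41.3, 157.0]
ee_rot: [-180.0, -0.0, 99.4]
force: [1.7, -0.5, 0.7]
gripper_width: 0.2
gripper_force: 0.9
TCP sh 100.5 -181.2 157.0 F 1.6 -0.7 0.7
time_s: 21.0
ee_pos: [597.8, -40.4, 157.0]
ee_rot: [-180.0, 0.0, 99.4]
force: [2.2, -1.5, -0.3]
gripper_width: 0.6
gripper_force: 0.8
TCP sh 70.7 -175.5 157.0 F 1.9 -1.9 -0.3
```

```bash
python3 drive.py '3 -5 0 0 0 0
3 -5 0 0 0 0
0 -3 0 0 0 0'; python3 w.py; python3 drive.py '0 6 0 0 0 0
-10 3 0 0 0 0
-20 0 0 0 0 0
-3 -15 0 0 0 0
0 -20 0 0 0 0
0 0 0 0 0 0'; python3 w.py
```

```text
time_s: 21.3
ee_pos: [584.5, -35.5, 157.1]
ee_rot: [179.9, -0.1, 99.4]
force: [3.6, 3.6, 0.5]
gripper_width: 0.7
gripper_force: 2.0
TCP sh 58.3 -168.5 157.1 F 4.1 3.0 0.5
time_s: 21.9
ee_pos: [562.3, -74.5, 156.7]
ee_rot: [-179.8, -0.0, 99.3]
force: [0.7, -0.2, 0.3]
gripper_width: 0.5
gripper_force: 0.0
TCP sh 30.2 -203.5 156.7 F 0.6 -0.3 0.3
```

```bash
python3 drive.py '6 0 0 0 0 0
6 0 0 0 0 0
6 0 0 0 0 0
6 -1 0 0 0 0
6 -1 0 0 0 0'; python3 w.py; python3 drive.py '5 -1 0 0 0 0
5 -1 0 0 0 0
5 -1 0 0 0 0
5 -1 0 0 0 0'; python3 w.py
```

```text
time_s: 22.4
ee_pos: [555.4, -46.0, 156.6]
ee_rot: [-179.6, 0.3, 99.5]
force: [-8.5, -10.5, 4.2]
gripper_width: 0.5
gripper_force: 6.1
TCP sh 27.9 -174.2 156.6 F -10.1 -9.0 4.2
time_s: 22.8
ee_pos: [548.9, -25.2, 156.4]
ee_rot: [-179.8, 0.1, 99.4]
force: [-0.9, -3.0, -0.0]
gripper_width: 0.4
gripper_force: 1.0
TCP sh 24.8 -152.7 156.4 F -1.3 -2.8 -0.0
```

```bash
python3 drive.py '4 -1 0 0 0 0
4 -1 0 0 0 0
3 0 0 0 0 0
0 0 0 0 0 0'; python3 w.py; python3 drive.py '1.5 0 0 0 0 0
0 0 0 0 0 0'; python3 w.py;  python3 drive.py '1 0 0 0 0 0
0 0 0 0 0 0'; python3 w.py
```

```text
time_s: 23.2
ee_pos: [546.9, -13.6, 157.2]
ee_rot: [179.9, -0.0, 99.4]
force: [0.2, 0.3, -0.2]
gripper_width: 0.6
gripper_force: 0.0
TCP sh 24.7 -140.8 157.2 F 0.2 0.2 -0.2
time_s: 23.4
ee_pos: [546.7, -12.8, 157.2]
ee_rot: [179.9, 0.0, 99.4]
force: [0.5, -1.4, -1.0]
gripper_width: 0.4
gripper_force: 0.3
TCP sh 24.6 -140.0 157.2 F 0.3 -1.4 -1.0
time_s: 23.6
ee_pos: [546.7, -12.6, 157.2]
ee_rot: [179.9, 0.1, 99.4]
force: [1.5, -3.8, -0.4]
gripper_width: 0.3
gripper_force: 2.0
TCP sh 24.6 -139.9 157.2 F 0.8 -4.0 -0.4
```

```bash
python3 drive.py '0.8 0 0 0 0 0
0 0 0 0 0 0'; python3 w.py; python3 drive.py '-3 0 0 0 0 0
-10 0 0 0 0 0
-15 0 0 0 0 0
0 0 -40 0 0 0
0 0 -45 0 0 0
-40 0 -20 0 0 0
-30 0 0 0 0 0
0 0 0 0 0 0'; python3 - <<'E'
from w import *
m=env.camera_model("wrist"); im=env.grab_frame("wrist"); cv2.imwrite("pics/end.png",im)
cv2.imwrite("pics/endtop.png",env.grab_frame("top"))
E
```

```text
time_s: 23.8
ee_pos: [546.7, -12.6, 157.3]
ee_rot: [179.9, 0.2, 99.4]
force: [2.0, -6.6, -0.7]
gripper_width: 0.5
gripper_force: 3.1
TCP sh 24.7 -139.8 157.3 F 0.9 -6.8 -0.7
time_s: 24.6
ee_pos: [562.5, -111.8, 262.7]
ee_rot: [179.9, 0.1, 99.1]
force: [-0.4, 0.0, -0.1]
gripper_width: 0.5
gripper_force: 0.0
TCP sh 24.4 -240.3 262.7 F -0.4 0.1 -0.1
```

View pics/end.png

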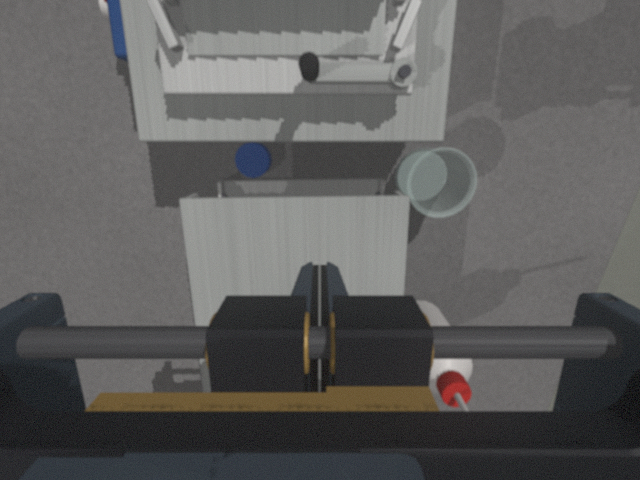

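The latch is shut: its bar runs level from the pin (403,70) to the post (310,67), just behind the tray tail at row 55. The screw cap and beaker are in place. I'll check the bottles and bystanders numerically in the top view.

```bash
python3 - <<'E'
from w import *
def blobs(fn):
    im=cv2.imread(fn); h=cv2.cvtColor(im,cv2.COLOR_BGR2HSV)
    for nm,lo,hi in [("blue",(105,150,60),(130,255,255)),("red",(0,180,100),(8,255,255)),("green",(50,150,60),(80,255,255)),("wood",(5,120,60),(18,255,255))]:
        n,_,st,c=cv2.connectedComponentsWithStats(cv2.inRange(h,lo,hi))
        print(fn,nm,[(int(st[i,4]),c[i].round(1).tolist()) for i in range(1,n) if st[i,4]>40])
blobs("pics/top0.png");blobs("pics/endtop.png")
for x in (-37,37):
    q=(513+x)*ex+(40+62)*ey; print("cap expected",proj("top",[*q,235]).round(1))
E
```

```text
TCP sh 23.9 -237.1 261.6 F -0.5 0.6 0.6
pics/top0.png blue [(189, [368.1, 222.2]), (190, [374.0, 252.4]), (156, [340.2, 272.8]), (539, [275.5, 321.5])]
pics/top0.png red [(71, [409.6, 175.0])]
pics/top0.png green [(359, [105.3, 283.6])]
pics/top0.png wood [(202, [183.6, 201.4]), (94, [634.2, 203.4]), (190, [365.5, 227.7]), (194, [371.2, 255.6]), (490, [121.2, 284.7])]
pics/endtop.png blue [(193, [229.5, 250.7]), (154, [340.3, 272.6]), (195, [234.4, 281.0]), (562, [275.4, 321.4])]
pics/endtop.png red [(71, [409.5, 175.0])]
pics/endtop.png green [(363, [105.4, 283.6])]
pics/endtop.png wood [(174, [183.3, 201.1]), (96, [634.2, 203.5]), (86, [14.2, 203.9]), (203, [236.3, 253.7]), (498, [121.4, 284.5]), (201, [241.1, 282.3])]
cap expected [233.6 280.7]
cap expected [228.7 249.4]
```

Both bottles stand where a home tray puts them, within about 1.5 px. The shaker, screw cap, wash bottle, amber bottle and spatula have not moved. The robot is clear of everything.

```bash
python3 -c "
from workcell import env
print(env.job_done())"
```

```text
the job is handed in; nothing more can be done
None
```

The tray is home against the end stop with both bottles upright, the latch is shut behind it to its limit, and the job was handed in at about 25 s; one reading while landing the nose reached 9.3 N push plus 8.5 N press, right at the 18 N limit.

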